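# Clamp the denture flask in the bench press with its T-key

## Task

Clamp the brass denture flask that stands in the bench press: take the steel T-handled key out of its wooden block, push its square end fully home into the socket on top of the press screw, and turn it clockwise (seen from above) until you feel the screw bite on the flask. From that bite give it a further eighth of a turn (45 degrees) and leave it at that: the flask must be held firmly but not crushed. Let go and leave the key standing in the socket, with the flask square in the press and everything else on the bench undisturbed.

Things in the scene. Friction and masses are not known exactly. Their poses are not given: they have to be found in the camera images.
- screw: Vertical steel press screw: fluted round head, 50 mm across, over the grey crosshead, with a square socket in its top: 20.5 mm wide, 1 mm chamfer, 30 mm deep, open upwards. Origin: centre of the socket's mouth, about 167 mm above the bench; z up; x and y lie parallel to the socket's sides and turn with the screw. The socket looks the same every quarter turn. The screw only turns; it cannot tip.
- screw_foot (a point): Centre of the underside of the screw's foot, 89.5 mm below the socket's mouth. Clockwise turning lowers screw and foot by 1.6 mm per rad; the foot meets the flask's lid after 0.5 to 2.4 rad, unknown beforehand. Running free takes some 0.2 N m; past first touch torque climbs by 0.8 N m and clamping force by 120 N per rad. Felt only while turning: at rest the screw holds itself.
- key_bar (a point): Centre of the steel T-key's cross bar, where to grip it. The bar is 112 mm long (x), 14 mm wide (y), 18 mm high, with a 19 mm ball at each end. The shank runs down from it: round, 13 mm thick, then square, 19 mm, sides parallel to x and y, bevelled end 100 mm below this point. The key weighs about 0.3 kg and stands upright at the start, bar 115 mm above the bench.
- key_tip (a point): Centre of the square lower end of the T-key, 100 mm below key_bar; axes as there. The square part is 42 mm long. At the start it stands 45 mm deep in a square hole of the block with 1 mm of play all round.
- key_block: Wooden block, 170 x 80 x 60 mm, fixed to the bench. Origin: centre of its underside, x along its length. The key's hole is at x = -25 mm, y = 0; a short wax tool stands in another hole at x = +55 mm, its top at 93 mm.
- press: Bench press, fixed: grey bed 260 x 176 x 14 mm with two steel columns of 20 mm at y = -72 and +72 mm, 142 mm high, carrying the crosshead (about 94 to 123 mm above the bench) with the screw. Origin: centre of the bed's underside, right below the screw's axis; y along the crosshead.
- flask: Brass denture flask in the press, 84 x 96 x 62 mm, loose between low lips on the bed, right below the screw. Origin: centre of its underside.
- wax_tool: Short steel wax tool with a green end, 78 mm long, standing in the key's block; origin at its lower end. Bystander.
- spare_flask: Aluminium flask like the brass one, standing on the bench. Bystander.
- cast: Yellowish stone cast of a jaw, 66 x 66 x 32 mm. Bystander.
- bowl: Blue rubber mixing bowl, 120 mm across, 70 mm high. Bystander.
- spatula: Mixing spatula, 200 mm long, lying flat. Bystander.
- tumbler: Dark steel drinking tumbler, 76 mm across, 143 mm high. Bystander.
- handpiece: Pink and steel handpiece, 135 mm long, 11 mm thick, lying on the bench. Bystander.
- tray: Empty clear plastic tray, 200 x 150 x 50 mm. Bystander.

How it is judged:
On the way, in this order (a step that is already met when the one before it is completed fails the run):
1. the key is drawn up clear of its block (height (world z) of key_tip above 0.075 m), for 0.1 s.
2. the key's square end is home in the screw's socket (at least 23 mm deep), the screw not yet tight (x of key_tip in the frame of screw between -0.004 and 0.004 m and y of key_tip in the frame of screw between -0.004 and 0.004 m and z of key_tip in the frame of screw below -0.023 m and contact force between screw and flask below 2 N), for 0.1 s.
3. with the key in the socket the screw is turned down until it bites on the flask (over 5 N) (x of key_tip in the frame of screw between -0.004 and 0.004 m and y of key_tip in the frame of screw between -0.004 and 0.004 m and z of key_tip in the frame of screw below -0.023 m and contact force between screw and flask above 5 N), for 0.1 s.
At the end, for the whole second after the job is handed in: The screw bears on the flask with 60 to 200 N (about 45 degrees past the bite) and is at rest; the key stands let go in the socket, at least 23 mm deep and within 0.12 rad of upright; the flask is level, within 6 mm and 0.1 rad of centre and square in the press (contact force between screw and flask between 60 and 200 N and x of key_tip in the frame of screw between -0.004 and 0.004 m and y of key_tip in the frame of screw between -0.004 and 0.004 m and z of key_tip in the frame of screw below -0.023 m and angle between key_tip's own z axis and vertical below 0.12 rad and x of flask in the frame of press between -0.006 and 0.006 m and y of flask in the frame of press between -0.006 and 0.006 m and angle between flask's own z axis and vertical below 0.05 rad and angle between the x axis of flask and the x axis of press, either way round below 0.1 rad and angular speed of screw below 0.03 rad/s and linear speed of flask below 0.01 m/s); the robot touches nothing.
It fails at once if the flask is crushed: the screw bears on it with more than 260 N (contact force between screw and flask above 260 N).
It fails at once if a bystander is moved by more than 20 mm (distance of any of wax_tool, spare_flask, cast, bowl, spatula, tumbler, handpiece, tray from where it was at the start of the episode above 0.02 m).
It also fails if it takes over 64 s, if anything falls off the work surface, if the arm or the gripper's body presses on something with over 40 N, if the wrist force passes 120 N, or if a joint passes its speed limit or range.

## Robot

A 6-joint arm with a two-finger parallel gripper is mounted at the origin on the work surface. World frame = base frame: x ahead of the robot, y to its left, z up, the work surface at z = 0. Lengths are in m, angles in rad, forces in N, time in s.
With the tool pointing down it reaches from about 0.35 to 0.975 m from the base axis. Payload 4.9 kg.
Tool frame: the origin (TCP) lies at the very end of the fingers, on their centre line; the grasp point (between the pads) lies 19 mm behind it (ctrl.grasp_offset is the distance from the TCP to the grasp point, in m); y points along the fingers, z is the direction in which the jaws open and shut, and the axes are right-handed (so a half turn about y gives the same grasp; the last joint's range is limited). The gripper opens to 85 mm and grips with 20 to 120 N. Pads are 22 mm wide; open, the fingers measure 114 mm over their backs; the gripper's body (76 mm by 85 mm) begins 54 mm behind the grasp point. The pads swing forward as they close: fully open they stand 13 mm farther back than shut.
Start: joints at [1.08, 0.053, 1.613, -0, 1.476, -0.119], TCP at [0.227, 0.582, 0.231] pointing down, gripper open.
Joint ranges: [-3.01, 3.01], [-1.01, 2.22], [0.06, 2.58], [-1.02, 4.17], [0.09, 2.62], [-3.14, 3.14]. Speed limits (rad/s): [2.57, 2.57, 3.14, 3.14, 3.14, 3.14].

## Interface

Orientations are given as a rotation vector (axis times angle).
In Python, from station import ctrl, eyes, finish_job, find_in, regions_of, pinpoint gives the robot as it stands.
- The arm moves only by the tool play_rows, never from a script. Its argument "moves" is a list of rows, each an object of numbers: "x", "y", "z": the shift along the world's x, y, z in cm; "turn": the turn about the world's z in degrees; "jaw": the finger opening in cm, from 0 to 8.54. A call has 1 to 8 rows; each row shifts and turns the commanded pose from where the row before left it; what a row does not reach is not made up. A row lasts 1/12 s, in which the tool goes at most 41.7 mm and 7.16 degrees, less where a joint would pass 70% of its speed; a pose out of reach is approached as far as the arm can. A call is refused whole if a number of a shift passes 4.17 or a number of a turn 7.16, either way. A call with a gripper value outside its range is refused whole. The fingers move at their own pace and stop on an object; "squeeze" is the grip in N (left out, the last holds). Time passes only in rows, so rows that do not move let the fingers close. It gives the time, the measured TCP pose, the force and the opening at its end, in the units of the state.
- ctrl.get_obs(): the state, without advancing time (a new reading comes with each control period).
- eyes.get_image(name): name is "side" or "top"; returns a dict with "img" (480x640x3 uint8, red, green, blue), "camera_matrix" (3x3 intrinsics, pixels), "cam_to_world" (4x4, takes a point from camera to world coordinates). Camera axes: x right, y up, looking along -z (the intrinsics and any distortion apply to the point x, -y, -z); pixel columns grow to the right and rows downward; lengths in m; the calibration is good to about 2 mm. A picture is of the moment at which its call begins. There is no depth.
- finish_job(): hands the job in, once; it reports no verdict.
Trained networks look in the newest picture that a camera, given by its name, has taken for a name from the list of things; names that differ only in an ending like _2 or _b are one class to them, and where a whole thing is asked for, a point or a joint stands for the part that bears it (a point fixed in the world has none). Each returns a list of dicts, best first, with "score" (0 to 1); they miss things now and then, are a little off and sometimes report something else, mostly with a low value. They report only what shows in the picture. A call takes as long as a camera call.
- find_in(camera, query): "point" ([column, row] in pixels, amid what is visible of it).
- regions_of(camera, query): "pixels" (480x640 bool, what is visible of it) and "point" ([column, row] in pixels, amid what is visible of it).
- pinpoint(camera, query): "point" ([column, row] in pixels: a listed point, or the origin of a listed thing).
The state is a dict: "t": time; "q": joint angles; "dq": joint speeds; "effort": joint torques, N m; "tool_pos": TCP position; "tool_rot": TCP orientation; "contact_force": force on the tool from outside, world axes, zero at the start; "wrist_torque": the same for the moment, N m; "opening": finger opening in m.
Only numpy, scipy, OpenCV 4.12 (cv2) and the standard library are available. Lean on these libraries where they do the work, as an engineer would, in place of code of your own. Each camera call takes 0.05 s, during which the arm holds its last target.

## Working session

There is one attempt and no reset: what is moved stays moved. The work goes in short steps, Python scripts to look and compute and a tool call to move; the robot and the scene stay as the last step left them, time stands still between calls to the robot, and variables do not carry over. Pictures are saved under pics/ and viewed, and the job is handed in when it is done.

Besides the shell and the picture viewer there is one more tool, called after ">>>" by a JSON object that holds its "api" and its "payload", one argument or row to a line. play_rows: Moves the arm, as the interface text tells. Its arguments: {"type":"object","properties":{"moves":{"type":"array"},"squeeze":{"type":"number"}},"required":["moves"]}

```bash
mkdir -p pics; cat > h.py <<'E'
import numpy as np, cv2
from station import ctrl, eyes, finish_job, find_in, regions_of, pinpoint
def cam(n):
    im=eyes.get_image(n); return im
def ray(im,p):
    K=np.array(im["camera_matrix"]);T=np.array(im["cam_to_world"])
    d=np.linalg.inv(K)@np.array([p[0],p[1],1.]); d=np.array([d[0],-d[1],-d[2]])
    return T[:3,3],T[:3,:3]@d
def atz(im,p,z):
    o,d=ray(im,p); return o+d*(z-o[2])/d[2]
def tri(a,pa,b,pb):
    o1,d1=ray(a,pa);o2,d2=ray(b,pb);d1=d1/np.linalg.norm(d1);d2=d2/np.linalg.norm(d2)
    s=np.linalg.lstsq(np.array([d1,-d2]).T,o2-o1,rcond=None)[0]
    x1=o1+s[0]*d1;x2=o2+s[1]*d2
    return (x1+x2)/2,np.linalg.norm(x1-x2)
def proj(im,P):
    K=np.array(im["camera_matrix"]);T=np.array(im["cam_to_world"])
    c=T[:3,:3].T@(np.array(P)-T[:3,3]); c=K@np.array([c[0],-c[1],-c[2]]); return c[:2]/c[2]
def save(im,f): cv2.imwrite("pics/"+f,im["img"][:,:,::-1])
E
python3 - <<'E'
from h import *
a=cam("top");b=cam("side");save(a,"t0.png");save(b,"s0.png")
np.set_printoptions(precision=4,suppress=True)
for q in ["screw","key_bar","key_tip","key_block","press","flask","screw_foot","wax_tool"]:
    r=[pinpoint(n,q) for n in("top","side")]
    print(q,[[(np.round(x["point"],1).tolist(),round(x["score"],2)) for x in y[:2]] for y in r])
    if r[0] and r[1]: print(tri(a,r[0][0]["point"],b,r[1][0]["point"]))
print(a["cam_to_world"],b["cam_to_world"],a["camera_matrix"]);print(ctrl.get_obs(),ctrl.grasp_offset)
E
```

```text
screw [[([406.3, 250.9], 0.74)], [([348.5, 299.3], 0.62)]]
(array([ 0.5406, -0.2188,  0.1661]), np.float64(0.01092041719974785))
key_bar [[([241.3, 244.3], 0.54)], [([251.8, 211.6], 0.77)]]
(array([0.5694, 0.2073, 0.1162]), np.float64(0.010468558392332622))
key_tip [[([247.1, 248.4], 0.83)], [([257.1, 240.6], 0.66)]]
(array([0.5699, 0.2025, 0.0278]), np.float64(2.845964696020005e-05))
key_block [[([250.4, 240.9], 0.86)], [([267.0, 242.2], 0.96)]]
(array([0.5928, 0.194 , 0.0179]), np.float64(0.001964659019117659))
press [[], [([345.9, 357.1], 0.56)]]
flask [[([396.6, 257.9], 0.95), ([146.1, 275.5], 0.41)], [([348.1, 351.6], 0.6)]]
(array([ 0.5367, -0.2221,  0.0218]), np.float64(0.0025184385914260744))
screw_foot [[], []]
wax_tool [[([256.2, 222.5], 0.39), ([238.8, 245.7], 0.39)], []]
[[-0.0193  0.9958 -0.0894  0.4641]
 [-0.9997 -0.0177  0.0183  0.0103]
 [ 0.0167  0.0898  0.9958  1.3583]
 [ 0.      0.      0.      1.    ]] [[ 0.8206  0.3453 -0.4554  0.0352]
 [-0.5715  0.5036 -0.6479 -0.8103]
 [ 0.0057  0.7919  0.6106  0.8977]
 [ 0.      0.      0.      1.    ]] [[470.7029   0.     323.6184]
 [  0.     470.7029 242.2144]
 [  0.       0.       1.    ]]
{'t': 0.9, 'q': array([ 1.08  ,  0.0527,  1.6129,  0.0001,  1.476 , -0.119 ]), 'dq': array([ 0.0004, -0.0003, -0.0018, -0.0008,  0.0005, -0.0002]), 'effort': array([ -0.0006, -39.3696, -37.0464,  -0.0003,   0.0007,   0.    ]), 'tool_pos': array([0.227 , 0.5823, 0.2313]), 'tool_rot': array([-1.551 ,  0.2917, -0.2917]), 'contact_force': array([0.0788, 0.2598, 0.103 ]), 'wrist_torque': array([-0.0018, -0.0259,  0.0175]), 'opening': 0.08527174483665861} 0.0187
```

```bash
python3 - <<'E'
import cv2
t=cv2.imread("pics/t0.png");s=cv2.imread("pics/s0.png")
cv2.imwrite("pics/t0k.png",cv2.resize(t[190:310,180:320],None,fx=5,fy=5,interpolation=2))
cv2.imwrite("pics/t0p.png",cv2.resize(t[190:310,340:480],None,fx=5,fy=5,interpolation=2))
cv2.imwrite("pics/s0p.png",cv2.resize(s[260:400,270:430],None,fx=4,fy=4,interpolation=2))
cv2.imwrite("pics/s0k.png",cv2.resize(s[180:300,190:330],None,fx=5,fy=5,interpolation=2))
E
```

```text
(no output)
```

View pics/t0.png

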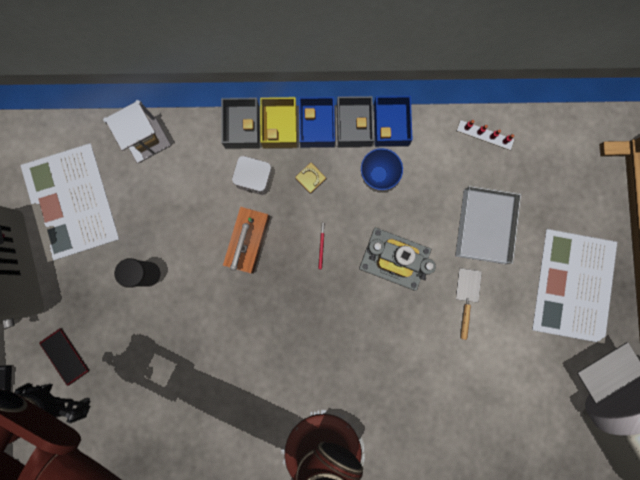

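View pics/s0.png

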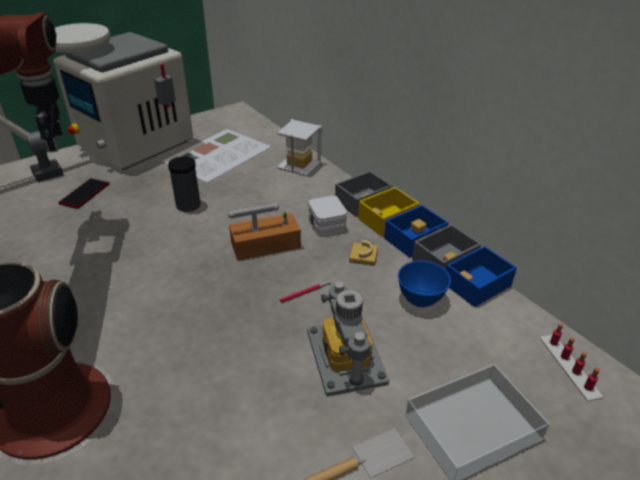

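View pics/t0k.png

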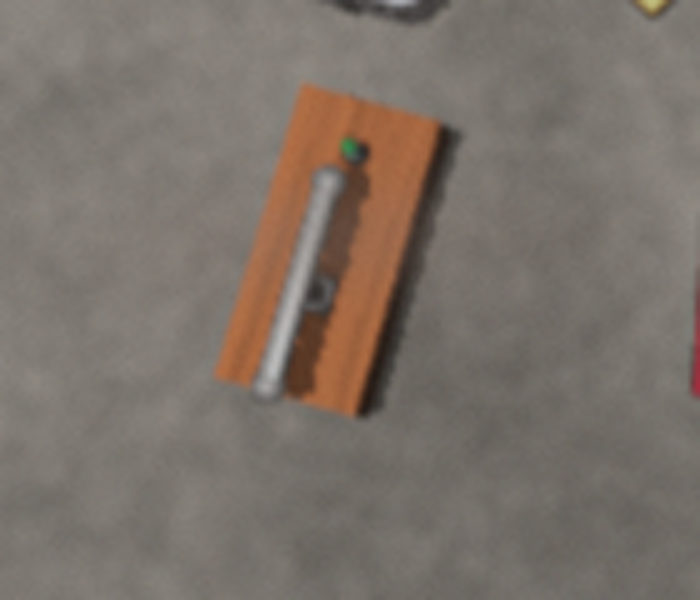

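View pics/t0p.png

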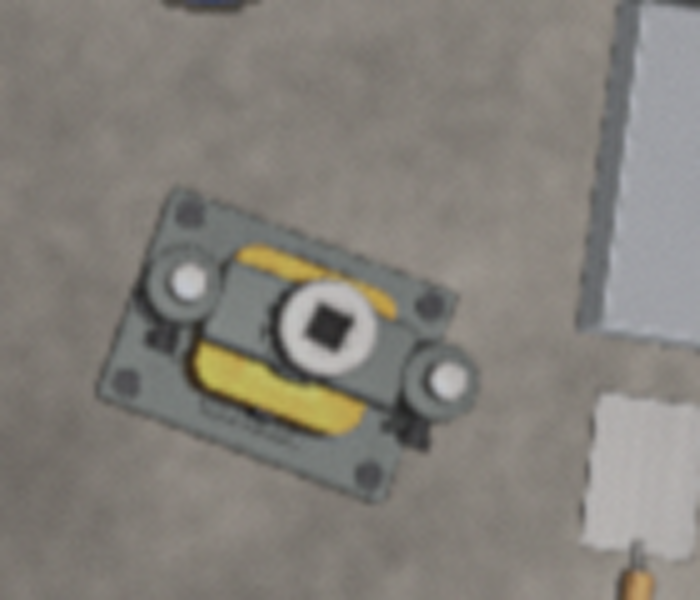

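View pics/s0p.png

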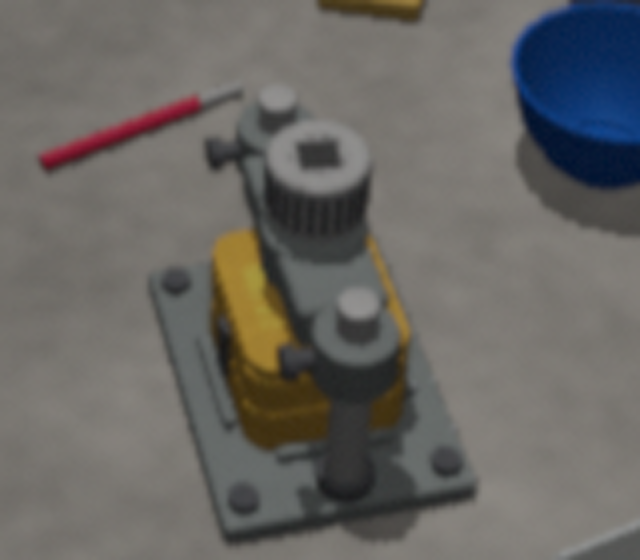

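View pics/s0k.png

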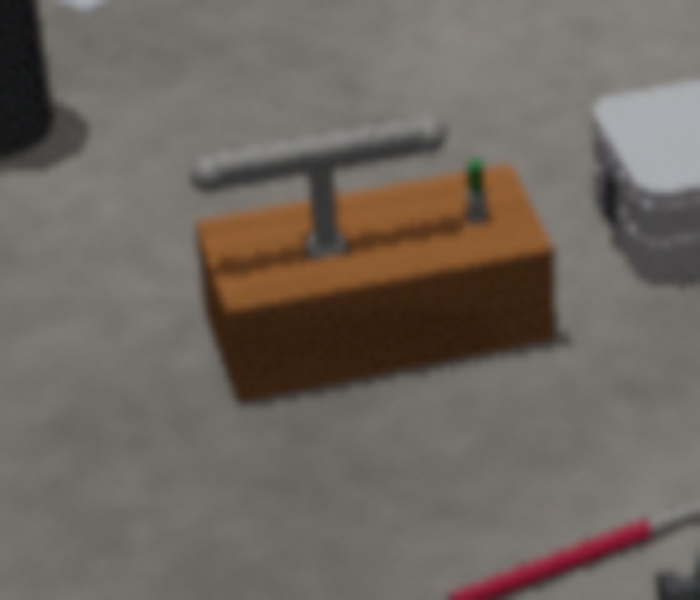

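```bash
python3 - <<'E'
from h import *
from scipy.spatial.transform import Rotation as R
np.set_printoptions(precision=4,suppress=True)
a=cam("top");b=cam("side")
T=lambda x,y:[x/5+180-.4,y/5+190-.4]
print("bar ends",tri(a,T(330,178),b,[207/5+189.6,172/5+179.6]),tri(a,T(330,178),b,[433/5+189.6,133/5+179.6]),tri(a,T(265,385),b,[207/5+189.6,172/5+179.6]))
e1=atz(a,T(330,178),.115);e2=atz(a,T(265,385),.115);print("top",e1,e2,(e1+e2)/2,np.linalg.norm(e1-e2),np.degrees(np.arctan2(*(e1-e2)[1::-1])))
f2=atz(b,[207/5+189.6,172/5+179.6],.115);f1=atz(b,[433/5+189.6,133/5+179.6],.115);print("side",f1,f2,(f1+f2)/2,np.linalg.norm(f1-f2),np.degrees(np.arctan2(*(f1-f2)[1::-1])))
print("wax",atz(a,T(350,146),.093))
# socket
for im,c,n in((a,(405.6,254.9),"t"),(b,(349.3,298),"s")):
    g=cv2.cvtColor(im["img"],cv2.COLOR_RGB2GRAY).astype(float)
    x0,y0=int(c[0])-7,int(c[1])-7
    w=g[y0:y0+15,x0:x0+15];print(w.astype(int))
    wgt=np.clip(150-w,0,None);yy,xx=np.mgrid[0:15,0:15]
    m=(np.hypot(xx-7,yy-7)<6);wgt*=m
    p=[(wgt*xx).sum()/wgt.sum()+x0,(wgt*yy).sum()/wgt.sum()+y0];print(n,p,atz(im,p,.167))
o=ctrl.get_obs();print(R.from_rotvec(o["tool_rot"]).as_matrix())
for n in("top","side"):
  for q in("screw","key_bar"):
    r=regions_of(n,q);print(n,q,[(x["score"],x["point"],x["pixels"].sum()) for x in r[:2]])
E
```

```text
bar ends (array([0.5722, 0.2145, 0.1149]), np.float64(0.11293797855352018)) (array([0.6248, 0.1927, 0.1188]), np.float64(0.0011512412864631363)) (array([0.5158, 0.2275, 0.1178]), np.float64(0.0006997261175440782))
top [0.6248 0.1936 0.115 ] [0.5156 0.2282 0.115 ] [0.5702 0.2109 0.115 ] 0.11452044077131639 -17.586414250893366
side [0.6282 0.1974 0.115 ] [0.5178 0.2311 0.115 ] [0.573  0.2142 0.115 ] 0.11539377687446187 -16.958959044186653
wax [0.6449 0.186  0.093 ]
[[ 77  80 115 147 173 182 182 184 183 181 181 173 165 154 150]
 [ 89 132 165 179 189 188 186 187 188 188 188 183 178 166 158]
 [131 176 188 189 189 176 175 181 182 187 186 187 186 179 169]
 [165 189 190 190 180 145 132 150 169 178 182 183 186 186 180]
 [184 191 189 187 169 109  72  87 122 150 166 171 177 185 186]
 [191 190 186 178 140  77  45  46  62  91 122 142 155 178 186]
 [193 190 181 165 108  58  45  47  44  46  64  81 114 169 184]
 [191 191 178 141  80  49  50  49  51  46  43  48  98 164 183]
 [190 190 169 109  57  48  49  51  50  47  45  68 130 170 183]
 [189 185 150  90  48  46  48  51  52  44  53 108 160 177 183]
 [
[... 1191 characters left out ...]
 125 123 129 131 133 136 136 139]
 [134 136 137 137 137 138 137 137 135 136 136 139 139 138 137]
 [121 127 132 135 138 139 141 140 140 139 138 138 137 135 132]]
s [np.float64(349.10041666666666), np.float64(298.1402777777778)] [ 0.5377 -0.2155  0.167 ]
[[ 0.9316 -0.      0.3634]
 [-0.3634 -0.      0.9316]
 [ 0.     -1.     -0.    ]]
top screw [(0.71, [403.2, 253.3], np.int64(309)), (0.34, [385.9, 268.8], np.int64(1418))]
top key_bar [(0.82, [239.6, 247.8], np.int64(302)), (0.63, [485.5, 225.6], np.int64(4100))]
side screw [(0.65, [347.1, 304.7], np.int64(695)), (0.22, [326.2, 212.7], np.int64(1286))]
side key_bar [(0.76, [254.0, 211.1], np.int64(455)), (0.46, [260.7, 236.8], np.int64(2298))]
```

>>> {"api": "play_rows", "payload": {
  "moves": [
    {"x": 2.4, "y": -2.6, "turn": 0.5},
    {"x": 2.4, "y": -2.6, "turn": 0.5},
    {"x": 2.5, "y": -2.6, "turn": 0.5},
    {"x": 2.5, "y": -2.6, "turn": 0.5},
    {"x": 2.5, "y": -2.7, "turn": 0.5},
    {"x": 2.5, "y": -2.7, "turn": 0.5},
    {"x": 2.5, "y": -2.7, "turn": 0.5},
    {"x": 2.5, "y": -2.7, "turn": 0.5}
  ]
}}

```text
invalid input
```

>>> {"api": "play_rows", "payload": {
  "moves": [
    {"x": 2.5, "y": -2.7},
    {"x": 2.5, "y": -2.7},
    {"x": 2.5, "y": -2.7},
    {"x": 2.5, "y": -2.7},
    {"x": 2.5, "y": -2.7},
    {"x": 2.2, "y": -2.3},
    {},
    {}
  ]
}}

```text
invalid input
```

```bash
python3 - <<'E'
from h import *
from scipy.spatial.transform import Rotation as R
np.set_printoptions(precision=4,suppress=True)
a=cam("top");b=cam("side");save(b,"s1.png")
for im,c in((a,(405.35,254.96)),(b,(349.1,298.14))):
    g=cv2.cvtColor(im["img"],cv2.COLOR_RGB2GRAY)
    x0,y0=int(c[0])-12,int(c[1])-12
    w=cv2.resize(g[y0:y0+25,x0:x0+25],None,fx=10,fy=10,interpolation=cv2.INTER_CUBIC)
    for th in(85,100,115):
        cs,_=cv2.findContours((w<th).astype(np.uint8),cv2.RETR_EXTERNAL,cv2.CHAIN_APPROX_NONE)
        cc=min([k for k in cs if cv2.contourArea(k)>2000],key=lambda k:np.hypot(*(k[:,0].mean(0)-125)))
        pw=np.array([atz(im,[(p[0]+.5)/10-.5+x0,(p[1]+.5)/10-.5+y0],.167)[:2] for p in cc[:,0]])
        r=cv2.minAreaRect((pw*1e4).astype(np.float32));print(th,np.array(r[0])/1e4,np.array(r[1])/10,r[2])
o=ctrl.get_obs();print(o["tool_pos"],o["q"],o["t"]);M=R.from_rotvec(o["tool_rot"]).as_matrix();print(np.degrees(np.arctan2(M[1,2],M[0,2])))
E
```

```text
85 [ 0.5347 -0.2188] [18.2531 18.0056] 62.191226959228516
100 [ 0.5348 -0.2189] [19.2622 19.2848] 61.638450622558594
115 [ 0.5349 -0.2189] [20.2613 20.5627] 61.244388580322266
85 [ 0.5377 -0.2157] [17.8177 18.8007] 61.386314392089844
100 [ 0.5378 -0.2154] [20.9221 20.4713] 61.37324142456055
115 [ 0.5379 -0.2154] [24.2101 22.4282] 61.59357833862305
[0.2271 0.5823 0.2313] [ 1.08    0.0527  1.6129 -0.      1.476  -0.119 ] 1.3
68.69772806297944
```

>>> {"api": "play_rows", "payload": {
  "moves": [
    {"x": 2.4, "y": -2.6, "z": 0, "turn": 0.5, "jaw": 8.5},
    {"x": 2.4, "y": -2.6, "z": 0, "turn": 0.5, "jaw": 8.5},
    {"x": 2.5, "y": -2.6, "z": 0, "turn": 0.5, "jaw": 8.5},
    {"x": 2.5, "y": -2.6, "z": 0, "turn": 0.5, "jaw": 8.5},
    {"x": 2.5, "y": -2.7, "z": 0, "turn": 0.5, "jaw": 8.5},
    {"x": 2.5, "y": -2.7, "z": 0, "turn": 0.5, "jaw": 8.5},
    {"x": 2.5, "y": -2.7, "z": 0, "turn": 0.5, "jaw": 8.5},
    {"x": 2.5, "y": -2.7, "z": 0, "turn": 0.5, "jaw": 8.5}
  ],
  "squeeze": 60
}}

```text
t: 1.97
tool_pos: [0.426, 0.3688, 0.2316]
tool_rot: [-1.557, 0.236, -0.237]
contact_force: [0.9, 0.3, 0.2]
opening: 0.0851
```

>>> {"api": "play_rows", "payload": {
  "moves": [
    {"x": 2.5, "y": -2.7, "z": 0, "turn": 0, "jaw": 8.5},
    {"x": 2.5, "y": -2.7, "z": 0, "turn": 0, "jaw": 8.5},
    {"x": 2.5, "y": -2.7, "z": 0, "turn": 0, "jaw": 8.5},
    {"x": 2.5, "y": -2.7, "z": 0, "turn": 0, "jaw": 8.5},
    {"x": 2.5, "y": -2.7, "z": 0, "turn": 0, "jaw": 8.5},
    {"x": 2.1, "y": -2.3, "z": 0, "turn": 0, "jaw": 8.5},
    {"x": 0, "y": 0, "z": -2, "turn": 0, "jaw": 8.5},
    {"x": 0, "y": 0, "z": 0, "turn": 0, "jaw": 8.5}
  ]
}}

```text
t: 2.63
tool_pos: [0.5705, 0.2103, 0.2079]
tool_rot: [-1.559, 0.243, -0.236]
contact_force: [-1.1, 0.5, -1.3]
opening: 0.0849
```

```bash
python3 - <<'E'
from h import *
from scipy.spatial.transform import Rotation as R
b=cam("side");save(b,"s1.png")
cv2.imwrite("pics/s1k.png",cv2.resize(b["img"][100:300,150:370,::-1],None,fx=3,fy=3,interpolation=2))
o=ctrl.get_obs();print(o["tool_pos"],o["q"],o["t"]);M=R.from_rotvec(o["tool_rot"]).as_matrix();print(np.degrees(np.arctan2(M[1,2],M[0,2])))
E
```

```text
[0.56997534 0.21134801 0.2088184 ] [ 2.32578452e-01  3.04412256e-02  1.67361709e+00  3.08270265e-04
  1.44259046e+00 -1.03484272e+00] 2.6833
72.61588090177179
```

View pics/s1k.png

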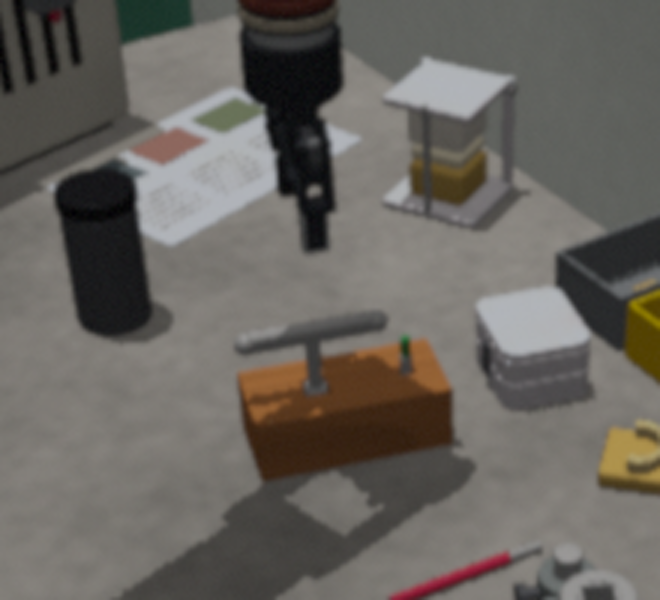

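>>> {"api": "play_rows", "payload": {
  "moves": [
    {"x": 0.1, "y": 0.1, "z": -2.5, "turn": 0, "jaw": 8.5},
    {"x": 0, "y": 0, "z": -2.5, "turn": 0, "jaw": 8.5},
    {"x": 0, "y": 0, "z": -2.5, "turn": 0, "jaw": 8.5},
    {"x": 0, "y": 0, "z": -2.0, "turn": 0, "jaw": 6},
    {"x": 0, "y": 0, "z": -1.8, "turn": 0, "jaw": 4},
    {"x": 0, "y": 0, "z": 0, "turn": 0, "jaw": 3},
    {"x": 0, "y": 0, "z": 0, "turn": 0, "jaw": 3},
    {"x": 0, "y": 0, "z": 0, "turn": 0, "jaw": 3}
  ]
}}

```text
t: 3.35
tool_pos: [0.5727, 0.2141, 0.1002]
tool_rot: [-1.557, 0.234, -0.238]
contact_force: [-0.1, -0.6, -0.1]
opening: 0.0299
```

```bash
python3 - <<'E'
from h import *
a=cam("top")
b=cam("side")
cv2.imwrite("pics/s2k.png",cv2.resize(b["img"][130:270,190:330,::-1],None,fx=4,fy=4,interpolation=2))
cv2.imwrite("pics/t2k.png",cv2.resize(a["img"][190:310,180:320,::-1],None,fx=4,fy=4,interpolation=2))
E
```

```text
(no output)
```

View pics/s2k.png

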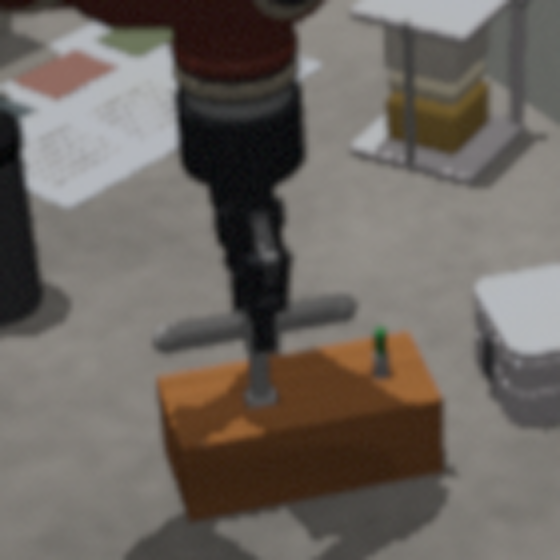

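View pics/t2k.png

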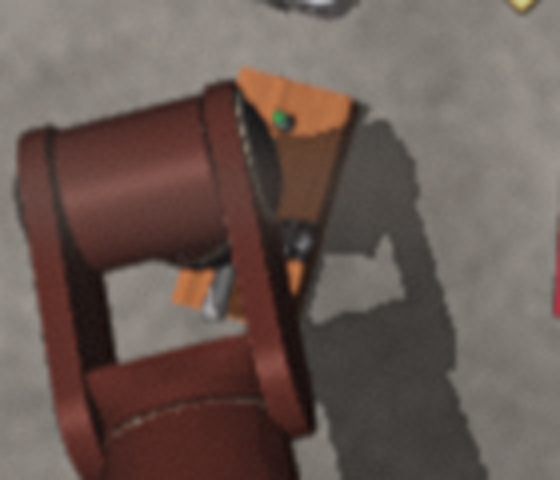

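>>> {"api": "play_rows", "payload": {
  "moves": [
    {"x": 0, "y": 0, "z": -0.4, "turn": 0, "jaw": 2},
    {"x": 0, "y": 0, "z": 0, "turn": 0, "jaw": 1.8},
    {"x": 0, "y": 0, "z": 0, "turn": 0, "jaw": 1.4},
    {"x": 0, "y": 0, "z": 0, "turn": 0, "jaw": 1.0},
    {"x": 0, "y": 0, "z": 0, "turn": 0, "jaw": 0.5},
    {"x": 0, "y": 0, "z": 0, "turn": 0, "jaw": 0.5},
    {"x": 0, "y": 0, "z": 0, "turn": 0, "jaw": 0.5}
  ],
  "squeeze": 80
}}

```text
t: 4.03
tool_pos: [0.5721, 0.2127, 0.0948]
tool_rot: [-1.559, 0.237, -0.237]
contact_force: [-1.7, -4.4, 5.1]
opening: 0.0127
```

```bash
cat > ob.py <<'E'
from h import *
from scipy.spatial.transform import Rotation as R
np.set_printoptions(precision=4,suppress=True)
def ob():
    o=ctrl.get_obs();M=R.from_rotvec(o["tool_rot"]).as_matrix()
    print("t",o["t"],"pos",o["tool_pos"],"yaw",round(np.degrees(np.arctan2(M[1,2],M[0,2])),2),"ydown",M[:,1],"F",o["contact_force"],"M",o["wrist_torque"],"op",o["opening"],"q1,6",o["q"][[0,5]])
if __name__=="__main__": ob()
E
python3 ob.py
```

```text
t 4.0333 pos [0.5721 0.2127 0.0948] yaw 72.7 ydown [-0.0002 -0.0013 -1.    ] F [-1.6525 -4.3646  5.1136] M [-0.8907  0.4446  0.0403] op 0.012744364444051628 q1,6 [ 0.2346 -1.0339]
```

>>> {"api": "play_rows", "payload": {
  "moves": [
    {"x": 0, "y": 0, "z": 0.5, "turn": 0, "jaw": 0.5},
    {"x": 0, "y": 0, "z": 1, "turn": 0, "jaw": 0.5},
    {"x": 0, "y": 0, "z": 1.5, "turn": 0, "jaw": 0.5},
    {"x": 0, "y": 0, "z": 1.5, "turn": 0, "jaw": 0.5},
    {"x": 0, "y": 0, "z": 2, "turn": 0, "jaw": 0.5},
    {"x": 0, "y": 0, "z": 2, "turn": 0, "jaw": 0.5},
    {"x": 0, "y": 0, "z": 3, "turn": 0, "jaw": 0.5},
    {"x": 0, "y": 0, "z": 3, "turn": 0, "jaw": 0.5}
  ]
}}

```text
t: 4.7
tool_pos: [0.571, 0.2139, 0.2393]
tool_rot: [-1.557, 0.239, -0.235]
contact_force: [0.6, -0.4, -2.7]
opening: 0.0128
```

>>> {"api": "play_rows", "payload": {
  "moves": [
    {"x": 0, "y": 0, "z": 3, "turn": 0, "jaw": 0.5},
    {"x": 0, "y": 0, "z": 0, "turn": 0, "jaw": 0.5},
    {"x": 0, "y": 0, "z": 0, "turn": 0, "jaw": 0.5}
  ]
}}

```text
t: 4.95
tool_pos: [0.5731, 0.2142, 0.2722]
tool_rot: [-1.554, 0.233, -0.24]
contact_force: [0.1, -0.5, -3.2]
opening: 0.0127
```

```bash
python3 - <<'E'
from ob import *
ob()
a=cam("top")
b=cam("side")
cv2.imwrite("pics/s3k.png",cv2.resize(b["img"][80:270,160:350,::-1],None,fx=3,fy=3,interpolation=2))
cv2.imwrite("pics/t3k.png",cv2.resize(a["img"][170:320,150:340,::-1],None,fx=4,fy=4,interpolation=2))
for n,im in(("top",a),("side",b)):
  for q in("key_tip","key_bar"):
    print(n,q,[(x["point"],x["score"]) for x in pinpoint(n,q)[:2]])
  print(n,proj(im,ctrl.get_obs()["tool_pos"]+[0,0,.0187]),proj(im,ctrl.get_obs()["tool_pos"]+[0,0,.0187-.1]))
E
```

```text
t 4.95 pos [0.5731 0.2142 0.2722] yaw 72.72 ydown [ 0.0051  0.0026 -1.    ] F [ 0.1336 -0.4752 -3.1716] M [-0.0221 -0.018   0.0044] op 0.01274597581201462 q1,6 [ 0.2355 -1.0337]
top key_tip []
top key_bar []
top [226.0367 239.4694] [233.6439 243.3001]
side key_tip [([251.5, 183.1], 0.9)]
side key_bar [([246.5, 147.3], 0.87), ([349.3, 298.4], 0.39)]
side [248.9245 149.3559] [251.6206 186.3767]
```

View pics/s3k.png

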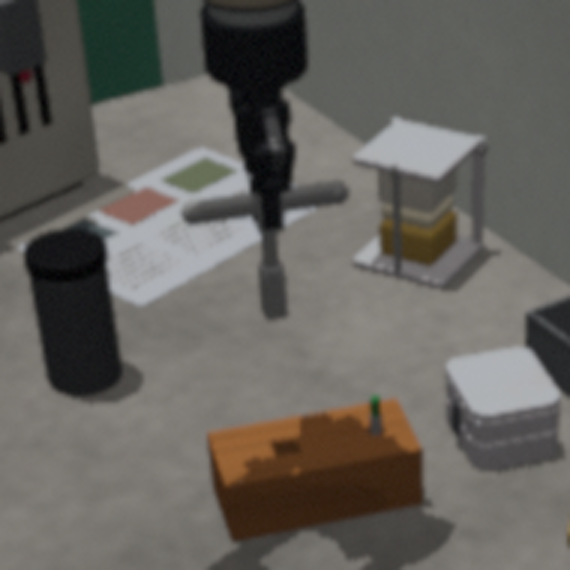

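View pics/t3k.png

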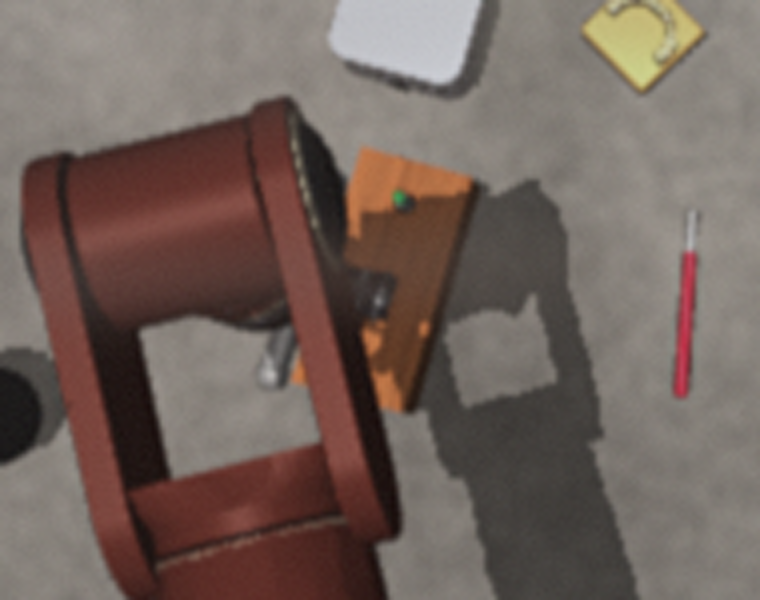

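>>> {"api": "play_rows", "payload": {
  "moves": [
    {"x": -0.2, "y": -2.0, "z": 0.5, "turn": -1, "jaw": 0.5},
    {"x": -0.3, "y": -3.0, "z": 0, "turn": -1, "jaw": 0.5},
    {"x": -0.3, "y": -3.5, "z": 0, "turn": -1, "jaw": 0.5},
    {"x": -0.3, "y": -3.5, "z": 0, "turn": -1, "jaw": 0.5},
    {"x": -0.3, "y": -3.5, "z": 0, "turn": -1, "jaw": 0.5},
    {"x": -0.3, "y": -3.5, "z": 0, "turn": -1, "jaw": 0.5},
    {"x": -0.3, "y": -3.5, "z": 0, "turn": -1, "jaw": 0.5},
    {"x": -0.3, "y": -3.5, "z": 0, "turn": -1, "jaw": 0.5}
  ]
}}

```text
t: 5.92
tool_pos: [0.5482, -0.0482, 0.2732]
tool_rot: [-1.543, 0.348, -0.346]
contact_force: [0.6, -0.2, -3.4]
opening: 0.0126
```

>>> {"api": "play_rows", "payload": {
  "moves": [
    {"x": -0.3, "y": -3.5, "z": 0, "turn": -1, "jaw": 0.5},
    {"x": -0.3, "y": -3.5, "z": 0, "turn": -1, "jaw": 0.5},
    {"x": -0.3, "y": -3.0, "z": 0, "turn": -1, "jaw": 0.5},
    {"x": -0.3, "y": -3.0, "z": 0, "turn": 0, "jaw": 0.5},
    {"x": -0.2, "y": -2.5, "z": 0, "turn": 0, "jaw": 0.5},
    {"x": 0, "y": -1.5, "z": 0, "turn": 0, "jaw": 0.5},
    {"x": 0, "y": 0, "z": 0, "turn": 0, "jaw": 0.5},
    {"x": 0, "y": 0, "z": 0, "turn": 0, "jaw": 0.5}
  ]
}}

```text
t: 6.58
tool_pos: [0.5349, -0.2167, 0.2734]
tool_rot: [-1.534, 0.389, -0.387]
contact_force: [0.5, 1.3, -2.8]
opening: 0.0125
```

```bash
python3 ob.py; sleep 0; python3 ob.py
```

```text
t 6.5833 pos [ 0.5349 -0.2167  0.2734] yaw 61.63 ydown [-0.0011  0.0017 -1.    ] F [ 0.4611  1.2704 -2.8081] M [ 0.014   0.0067 -0.0739] op 0.012505693064487868 q1,6 [-0.5143 -1.5901]
t 6.5833 pos [ 0.5349 -0.2167  0.2734] yaw 61.63 ydown [-0.0011  0.0017 -1.    ] F [ 0.4611  1.2704 -2.8081] M [ 0.014   0.0067 -0.0739] op 0.012505693064487868 q1,6 [-0.5143 -1.5901]
```

>>> {"api": "play_rows", "payload": {
  "moves": [
    {"x": 0, "y": 0, "z": -0.8, "turn": 0, "jaw": 0.5},
    {"x": 0, "y": 0, "z": -0.8, "turn": 0, "jaw": 0.5},
    {"x": 0, "y": 0, "z": 0, "turn": 0, "jaw": 0.5},
    {"x": 0, "y": 0, "z": 0, "turn": 0, "jaw": 0.5},
    {"x": 0, "y": 0, "z": 0, "turn": 0, "jaw": 0.5}
  ]
}}

```text
t: 7.0
tool_pos: [0.5351, -0.216, 0.258]
tool_rot: [-1.536, 0.387, -0.386]
contact_force: [-0.3, -0.6, -3.4]
opening: 0.0129
```

```bash
python3 - <<'E'
from ob import *
a=cam("top")
b=cam("side")
ob()
cv2.imwrite("pics/s4k.png",cv2.resize(b["img"][220:340,290:410,::-1],None,fx=5,fy=5,interpolation=2))
cv2.imwrite("pics/t4k.png",cv2.resize(a["img"][190:310,340:480,::-1],None,fx=5,fy=5,interpolation=2))
print([(x["point"],x["score"]) for x in pinpoint("side","key_tip")[:2]],[(x["point"],x["score"]) for x in pinpoint("side","screw")[:2]])
o=ctrl.get_obs()["tool_pos"]
print(proj(b,o+[0,0,-.0813]),proj(b,[.5378,-.2155,.167]),proj(b,o+[0,0,.0187]))
E
```

```text
t 7.1 pos [ 0.5353 -0.2164  0.2587] yaw 61.73 ydown [ 0.0006 -0.0003 -1.    ] F [-0.4442  0.1915 -2.8362] M [0.0387 0.0265 0.0093] op 0.0129640555742104 q1,6 [-0.5131 -1.5905]
[([347.5, 290.3], 0.79), ([350.3, 256.4], 0.64)] [([349.1, 300.0], 0.91), ([359.2, 465.2], 0.71)]
[348.7052 294.9329] [349.1397 298.1169] [351.2019 253.7698]
```

View pics/s4k.png

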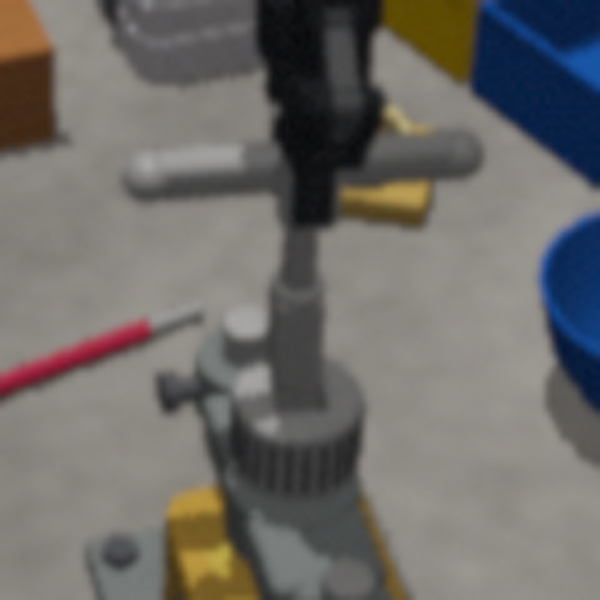

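View pics/t4k.png

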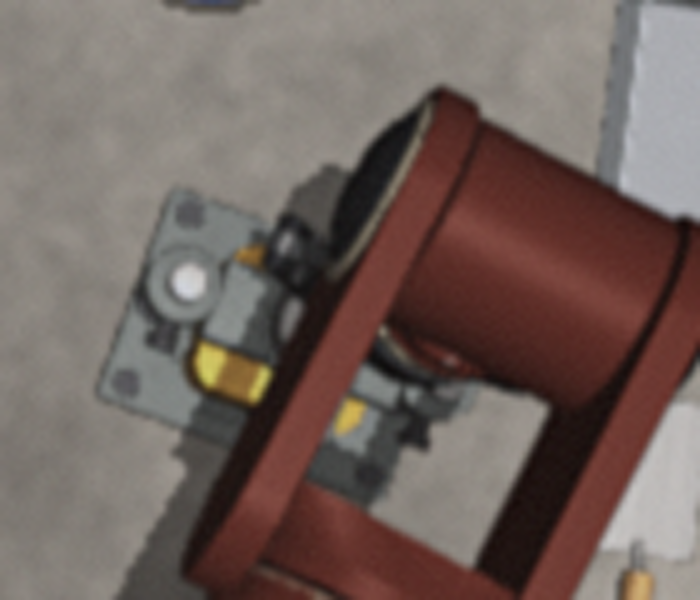

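```bash
python3 - <<'E'
from ob import *
b=cam("side")
ob()
r=regions_of("side","key_bar");print([(x["score"],x["pixels"].sum(),x["point"]) for x in r])
o=ctrl.get_obs()["tool_pos"]
off=np.array([.0014,.0016,0])
u=np.array([np.cos(np.radians(-28.3)),np.sin(np.radians(-28.3)),0]);v=np.array([-u[1],u[0],0])
img=cv2.resize(b["img"][220:340,290:410,::-1],None,fx=5,fy=5,interpolation=2)
def P(p): 
    q=proj(b,np.array(p)+off); return tuple(int(round(x)) for x in ((q-[290,220]+.5)*5-.5))
C=o+[0,0,.0187]
for s in(-1,1): cv2.circle(img,P(C+u*s*.056),2,(0,0,255),-1)
cv2.circle(img,P(C),2,(0,0,255),-1)
tip=C-[0,0,.1]
for sx,sy in((1,1),(1,-1),(-1,-1),(-1,1)):
    p=tip+u*sx*.0095+v*sy*.0095; cv2.line(img,P(p),P(p+[0,0,.042]),(0,0,255),1)
cen=np.array([.5363,-.2171,.167])
cs=[P(cen+.025*np.array([np.cos(t),np.sin(t),0])) for t in np.linspace(0,6.28,40)]
cv2.polylines(img,[np.array(cs)],True,(0,255,0),1)
cs=[P(cen+.01025*(u*a+v*c)) for a,c in((1,1),(1,-1),(-1,-1),(-1,1))]
cv2.polylines(img,[np.array(cs)],True,(0,255,0),1)
cv2.imwrite("pics/s5k.png",img)
E
```

```text
t 7.25 pos [ 0.5352 -0.2167  0.2588] yaw 61.7 ydown [ 0.0007 -0.0004 -1.    ] F [ 0.1775 -0.7493 -2.6629] M [-0.0432  0.0056  0.0036] op 0.012837287798244005 q1,6 [-0.5136 -1.5905]
[(0.91, np.int64(880), [344.8, 252.8]), (0.48, np.int64(126), [369.3, 259.3])]
```

View pics/s5k.png

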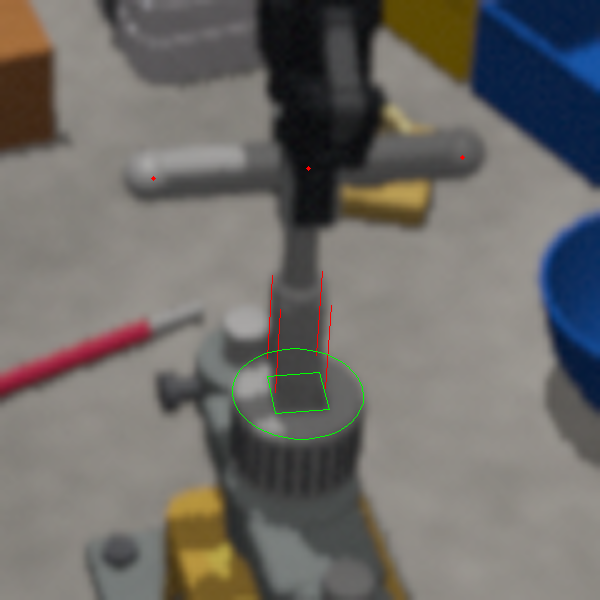

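>>> {"api": "play_rows", "payload": {
  "moves": [
    {"x": 0.15, "y": -0.05, "z": 0, "turn": 0, "jaw": 0.5},
    {"x": 0, "y": 0, "z": -0.4, "turn": 0, "jaw": 0.5},
    {"x": 0, "y": 0, "z": -0.3, "turn": 0, "jaw": 0.5},
    {"x": 0, "y": 0, "z": -0.2, "turn": 0, "jaw": 0.5},
    {"x": 0, "y": 0, "z": -0.2, "turn": 0, "jaw": 0.5},
    {"x": 0, "y": 0, "z": 0, "turn": 0, "jaw": 0.5}
  ]
}}

```text
t: 7.8
tool_pos: [0.5362, -0.2171, 0.2464]
tool_rot: [-1.536, 0.388, -0.386]
contact_force: [0.4, -1.2, -3.4]
opening: 0.013
```

```bash
python3 ob.py
```

```text
t 7.8 pos [ 0.5362 -0.2171  0.2464] yaw 61.69 ydown [-0.0012  0.0007 -1.    ] F [ 0.3737 -1.2095 -3.4148] M [-0.0687 -0.0604 -0.0329] op 0.012978167144663062 q1,6 [-0.5133 -1.59  ]
```

>>> {"api": "play_rows", "payload": {
  "moves": [
    {"x": 0, "y": 0, "z": -0.2, "turn": 0, "jaw": 0.5},
    {"x": 0, "y": 0, "z": -0.2, "turn": 0, "jaw": 0.5},
    {"x": 0, "y": 0, "z": 0, "turn": 0, "jaw": 0.5}
  ]
}}

```text
t: 8.05
tool_pos: [0.5366, -0.2172, 0.2429]
tool_rot: [-1.536, 0.387, -0.387]
contact_force: [0.3, 0.5, -2.4]
opening: 0.0129
```

```bash
python3 ob.py
```

```text
t 8.05 pos [ 0.5366 -0.2172  0.2429] yaw 61.7 ydown [ 0.0002 -0.     -1.    ] F [ 0.2907  0.4694 -2.4259] M [-0.0315 -0.1737  0.0064] op 0.012946235541269488 q1,6 [-0.5132 -1.59  ]
```

>>> {"api": "play_rows", "payload": {
  "moves": [
    {"x": 0, "y": 0, "z": -0.3, "turn": 0, "jaw": 0.5},
    {"x": 0, "y": 0, "z": -0.3, "turn": 0, "jaw": 0.5},
    {"x": 0, "y": 0, "z": 0, "turn": 0, "jaw": 0.5}
  ]
}}

```text
t: 8.3
tool_pos: [0.5366, -0.2172, 0.2366]
tool_rot: [-1.536, 0.387, -0.387]
contact_force: [2.2, -0.0, -4.5]
opening: 0.0128
```

```bash
python3 ob.py
```

```text
t 8.3 pos [ 0.5366 -0.2172  0.2366] yaw 61.69 ydown [ 0.  0. -1.] F [ 2.1807 -0.0175 -4.5112] M [-0.1543 -0.2976 -0.0472] op 0.012765647259266514 q1,6 [-0.5132 -1.59  ]
```

>>> {"api": "play_rows", "payload": {
  "moves": [
    {"x": 0.03, "y": 0, "z": -0.4, "turn": 0, "jaw": 0.5},
    {"x": 0, "y": 0, "z": -0.4, "turn": 0, "jaw": 0.5},
    {"x": 0, "y": 0, "z": -0.4, "turn": 0, "jaw": 0.5},
    {"x": 0, "y": 0, "z": -0.2, "turn": 0, "jaw": 0.5},
    {"x": 0, "y": 0, "z": 0, "turn": 0, "jaw": 0.5}
  ]
}}

```text
t: 8.72
tool_pos: [0.5368, -0.2172, 0.2225]
tool_rot: [-1.536, 0.388, -0.387]
contact_force: [1.4, -1.3, -3.7]
opening: 0.013
```

```bash
python3 ob.py
```

```text
t 8.7167 pos [ 0.5368 -0.2172  0.2225] yaw 61.7 ydown [-0.0004  0.0002 -1.    ] F [ 1.4205 -1.2585 -3.6735] M [-0.2007 -0.3395 -0.0106] op 0.012982597807197595 q1,6 [-0.513  -1.5898]
```

>>> {"api": "play_rows", "payload": {
  "moves": [
    {"x": 0.02, "y": 0, "z": -0.2, "turn": 0, "jaw": 0.5},
    {"x": 0, "y": 0, "z": -0.2, "turn": 0, "jaw": 0.5},
    {"x": 0, "y": 0, "z": 0, "turn": 0, "jaw": 0.5}
  ]
}}

```text
t: 8.97
tool_pos: [0.5369, -0.2171, 0.2188]
tool_rot: [-1.536, 0.388, -0.387]
contact_force: [1.1, 0.2, -2.9]
opening: 0.013
```

```bash
python3 - <<'E'
from ob import *
b=cam("side");ob()
cv2.imwrite("pics/s6k.png",cv2.resize(b["img"][220:340,290:410,::-1],None,fx=5,fy=5,interpolation=2))
E
```

```text
t 9.0167 pos [ 0.537  -0.2172  0.219 ] yaw 61.7 ydown [-0.0003  0.0002 -1.    ] F [ 0.9477  0.4603 -3.9085] M [-0.0644 -0.1532  0.0107] op 0.012844727515955345 q1,6 [-0.5128 -1.5896]
```

View pics/s6k.png

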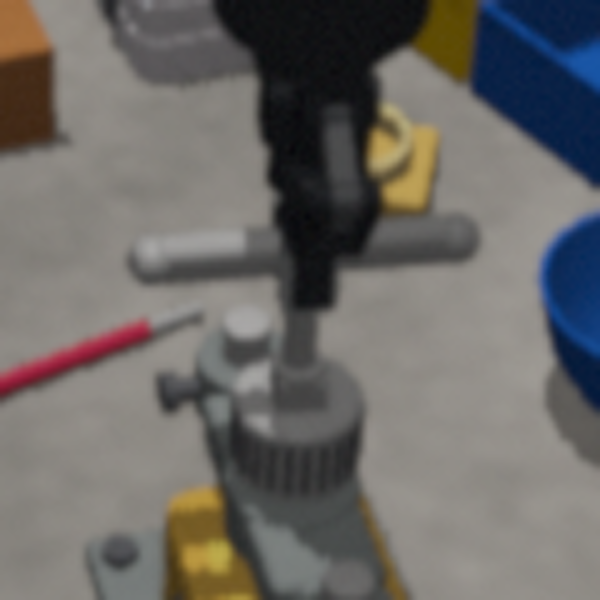

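>>> {"api": "play_rows", "payload": {
  "moves": [
    {"x": 0, "y": 0, "z": -0.1, "turn": 0, "jaw": 0.5},
    {"x": 0, "y": 0, "z": -0.1, "turn": 0, "jaw": 0.5},
    {"x": 0, "y": 0, "z": 0, "turn": 0, "jaw": 0.5}
  ]
}}

```text
t: 9.27
tool_pos: [0.5372, -0.2173, 0.2181]
tool_rot: [-1.536, 0.387, -0.388]
contact_force: [-0.4, 0.8, 0.8]
opening: 0.0127
```

```bash
python3 ob.py
```

```text
t 9.2667 pos [ 0.5372 -0.2173  0.2181] yaw 61.7 ydown [ 0.0005 -0.0003 -1.    ] F [-0.4135  0.7756  0.7549] M [ 0.1012  0.1355 -0.0036] op 0.012746309532762002 q1,6 [-0.5128 -1.5896]
```

>>> {"api": "play_rows", "payload": {
  "moves": [
    {"x": 0, "y": 0, "z": 0, "turn": -3, "jaw": 0.5},
    {"x": 0, "y": 0, "z": 0, "turn": -3, "jaw": 0.5},
    {"x": 0, "y": 0, "z": -0.01, "turn": -3, "jaw": 0.5},
    {"x": 0, "y": 0, "z": -0.01, "turn": -3, "jaw": 0.5}
  ],
  "squeeze": 110
}}

```text
t: 9.6
tool_pos: [0.5375, -0.2177, 0.218]
tool_rot: [-1.5, 0.551, -0.553]
contact_force: [-0.2, -1.4, -0.0]
opening: 0.0122
```

```bash
python3 ob.py
```

```text
t 9.6 pos [ 0.5375 -0.2177  0.218 ] yaw 49.58 ydown [ 0.0014 -0.0014 -1.    ] F [-0.1908 -1.3985 -0.0244] M [-0.1769 -0.0201  0.141 ] op 0.012197144246022492 q1,6 [-0.5129 -1.3781]
```

>>> {"api": "play_rows", "payload": {
  "moves": [
    {"x": 0, "y": 0, "z": -0.01, "turn": -3, "jaw": 0.5},
    {"x": 0, "y": 0, "z": -0.01, "turn": -3, "jaw": 0.5},
    {"x": 0, "y": 0, "z": -0.01, "turn": -3, "jaw": 0.5},
    {"x": 0, "y": 0, "z": -0.01, "turn": -3, "jaw": 0.5}
  ]
}}

```text
t: 9.93
tool_pos: [0.5375, -0.2178, 0.2177]
tool_rot: [-1.451, 0.712, -0.716]
contact_force: [-0.1, -1.8, -0.1]
opening: 0.0124
```

```bash
python3 ob.py
```

```text
t 9.9333 pos [ 0.5375 -0.2178  0.2177] yaw 37.58 ydown [ 0.0017 -0.0018 -1.    ] F [-0.1156 -1.8419 -0.0691] M [-0.1905 -0.1364  0.1865] op 0.012387483184070057 q1,6 [-0.5129 -1.1687]
```

>>> {"api": "play_rows", "payload": {
  "moves": [
    {"x": 0, "y": 0, "z": -0.01, "turn": -3, "jaw": 0.5},
    {"x": 0, "y": 0, "z": -0.01, "turn": -3, "jaw": 0.5},
    {"x": 0, "y": 0, "z": -0.01, "turn": -3, "jaw": 0.5},
    {"x": 0, "y": 0, "z": -0.01, "turn": -3, "jaw": 0.5}
  ]
}}

```text
t: 10.27
tool_pos: [0.5376, -0.218, 0.2174]
tool_rot: [-1.389, 0.872, -0.877]
contact_force: [0.7, -2.5, -0.4]
opening: 0.0124
```

```bash
python3 ob.py
```

```text
t 10.2667 pos [ 0.5376 -0.218   0.2174] yaw 25.58 ydown [ 0.0018 -0.0021 -1.    ] F [ 0.6797 -2.488  -0.4159] M [-0.2562 -0.1345  0.1776] op 0.012357087956241353 q1,6 [-0.513  -0.9593]
```

>>> {"api": "play_rows", "payload": {
  "moves": [
    {"x": 0, "y": 0, "z": -0.01, "turn": -3, "jaw": 0.5},
    {"x": 0, "y": 0, "z": -0.01, "turn": -3, "jaw": 0.5},
    {"x": 0, "y": 0, "z": -0.01, "turn": -3, "jaw": 0.5},
    {"x": 0, "y": 0, "z": -0.01, "turn": -3, "jaw": 0.5}
  ]
}}

```text
t: 10.6
tool_pos: [0.5376, -0.2181, 0.217]
tool_rot: [-1.313, 1.03, -1.036]
contact_force: [-0.3, -2.3, -0.0]
opening: 0.0125
```

```bash
python3 ob.py
```

```text
t 10.6 pos [ 0.5376 -0.2181  0.217 ] yaw 13.57 ydown [ 0.002  -0.0024 -1.    ] F [-0.3398 -2.2545 -0.0017] M [-0.4008 -0.1314  0.1619] op 0.012497376167475819 q1,6 [-0.513  -0.7498]
```

>>> {"api": "play_rows", "payload": {
  "moves": [
    {"x": 0, "y": 0, "z": -0.01, "turn": -3, "jaw": 0.5},
    {"x": 0, "y": 0, "z": -0.01, "turn": -3, "jaw": 0.5},
    {"x": 0, "y": 0, "z": -0.01, "turn": -3, "jaw": 0.5}
  ]
}}

```text
t: 10.85
tool_pos: [0.5376, -0.2182, 0.2168]
tool_rot: [-1.247, 1.148, -1.153]
contact_force: [-0.5, -2.0, -0.3]
opening: 0.0126
```

```bash
python3 ob.py
```

```text
t 10.85 pos [ 0.5376 -0.2182  0.2168] yaw 4.57 ydown [ 0.002  -0.0028 -1.    ] F [-0.5109 -2.0492 -0.321 ] M [-0.4388 -0.1349  0.2389] op 0.01256305196072872 q1,6 [-0.5131 -0.5927]
```

>>> {"api": "play_rows", "payload": {
  "moves": [
    {"x": 0, "y": 0.03, "z": -0.01, "turn": -3, "jaw": 0.5},
    {"x": 0, "y": 0, "z": -0.01, "turn": -3, "jaw": 0.5}
  ]
}}

```text
t: 11.02
tool_pos: [0.5376, -0.2182, 0.2166]
tool_rot: [-1.198, 1.225, -1.231]
contact_force: [1.0, -2.9, -0.5]
opening: 0.0122
```

```bash
python3 ob.py
```

```text
t 11.0167 pos [ 0.5376 -0.2182  0.2166] yaw -1.44 ydown [ 0.002  -0.0035 -1.    ] F [ 1.0038 -2.9368 -0.5266] M [-0.64   -0.0693  0.2186] op 0.012175826517993312 q1,6 [-0.5128 -0.4875]
```

>>> {"api": "play_rows", "payload": {
  "moves": [
    {"x": 0, "y": 0, "z": -0.01, "turn": -3, "jaw": 0.5},
    {"x": 0, "y": 0, "z": -0.01, "turn": -3, "jaw": 0.5}
  ]
}}

```text
t: 11.18
tool_pos: [0.5376, -0.2183, 0.2165]
tool_rot: [-1.146, 1.301, -1.308]
contact_force: [-0.4, -3.7, 0.2]
opening: 0.0125
```

```bash
python3 ob.py
```

```text
t 11.1833 pos [ 0.5376 -0.2183  0.2165] yaw -7.44 ydown [ 0.002  -0.0036 -1.    ] F [-0.3558 -3.6949  0.1779] M [-0.6396 -0.0652  0.2271] op 0.01254248843018298 q1,6 [-0.5129 -0.3828]
```

>>> {"api": "play_rows", "payload": {
  "moves": [
    {"x": 0, "y": 0, "z": -0.01, "turn": -3, "jaw": 0.5},
    {"x": 0, "y": 0, "z": -0.01, "turn": -3, "jaw": 0.5}
  ]
}}

```text
t: 11.35
tool_pos: [0.5376, -0.2184, 0.2163]
tool_rot: [-1.09, 1.376, -1.384]
contact_force: [-0.2, -3.8, -0.6]
opening: 0.0122
```

```bash
python3 ob.py
```

```text
t 11.35 pos [ 0.5376 -0.2184  0.2163] yaw -13.44 ydown [ 0.0019 -0.0037 -1.    ] F [-0.1672 -3.7535 -0.5518] M [-0.6565 -0.0488  0.2337] op 0.0122003978472838 q1,6 [-0.5129 -0.2781]
```

>>> {"api": "play_rows", "payload": {
  "moves": [
    {"x": 0, "y": -0.04, "z": -0.01, "turn": -3, "jaw": 0.5},
    {"x": 0, "y": -0.03, "z": -0.01, "turn": -3, "jaw": 0.5},
    {"x": 0, "y": 0, "z": -0.01, "turn": -3, "jaw": 0.5}
  ]
}}

```text
t: 11.6
tool_pos: [0.5375, -0.2187, 0.216]
tool_rot: [-0.998, 1.489, -1.494]
contact_force: [-0.4, -2.4, 1.4]
opening: 0.0125
```

```bash
python3 ob.py
```

```text
t 11.6 pos [ 0.5375 -0.2187  0.216 ] yaw -22.43 ydown [ 0.0017 -0.0027 -1.    ] F [-0.4392 -2.4281  1.4314] M [-0.4613  0.0745  0.134 ] op 0.012492499000863971 q1,6 [-0.5138 -0.1221]
```

>>> {"api": "play_rows", "payload": {
  "moves": [
    {"x": 0, "y": 0, "z": -0.01, "turn": -3, "jaw": 0.5},
    {"x": 0, "y": 0, "z": -0.01, "turn": -3, "jaw": 0.5},
    {"x": 0, "y": 0, "z": -0.01, "turn": -3, "jaw": 0.5}
  ]
}}

```text
t: 11.85
tool_pos: [0.5375, -0.2187, 0.2158]
tool_rot: [-0.898, 1.598, -1.604]
contact_force: [0.2, -2.1, 1.3]
opening: 0.0119
```

```bash
python3 ob.py
```

```text
t 11.85 pos [ 0.5375 -0.2187  0.2158] yaw -31.43 ydown [ 0.0016 -0.0031 -1.    ] F [ 0.2038 -2.0646  1.3336] M [-0.5236  0.0716  0.2601] op 0.0118695205616355 q1,6 [-0.5138  0.035 ]
```

>>> {"api": "play_rows", "payload": {
  "moves": [
    {"x": 0, "y": 0, "z": -0.01, "turn": -3, "jaw": 0.5},
    {"x": 0, "y": 0, "z": -0.01, "turn": -3, "jaw": 0.5},
    {"x": 0, "y": 0, "z": -0.01, "turn": -3, "jaw": 0.5}
  ]
}}

```text
t: 12.1
tool_pos: [0.5374, -0.2188, 0.2155]
tool_rot: [-0.788, 1.704, -1.711]
contact_force: [-1.0, -2.2, 0.4]
opening: 0.0123
```

```bash
python3 ob.py
```

```text
t 12.1 pos [ 0.5374 -0.2188  0.2155] yaw -40.43 ydown [ 0.0014 -0.0033 -1.    ] F [-0.996  -2.1949  0.4396] M [-0.5229  0.175   0.1719] op 0.012345690163956083 q1,6 [-0.5139  0.1921]
```

>>> {"api": "play_rows", "payload": {
  "moves": [
    {"x": 0, "y": -0.03, "z": -0.01, "turn": -3, "jaw": 0.5},
    {"x": 0, "y": 0, "z": -0.01, "turn": -3, "jaw": 0.5},
    {"x": 0, "y": 0, "z": -0.01, "turn": -3, "jaw": 0.5}
  ]
}}

```text
t: 12.35
tool_pos: [0.5373, -0.219, 0.2153]
tool_rot: [-0.669, 1.807, -1.813]
contact_force: [-1.0, -2.1, 1.9]
opening: 0.0122
```

```bash
python3 ob.py
```

```text
t 12.35 pos [ 0.5373 -0.219   0.2153] yaw -49.42 ydown [ 0.001  -0.0029 -1.    ] F [-0.9791 -2.0671  1.9471] M [-0.4767  0.2167  0.3458] op 0.01221026596575394 q1,6 [-0.5143  0.3485]
```

>>> {"api": "play_rows", "payload": {
  "moves": [
    {"x": 0, "y": 0, "z": -0.01, "turn": -3, "jaw": 0.5},
    {"x": 0, "y": 0, "z": -0.01, "turn": -3, "jaw": 0.5},
    {"x": 0, "y": 0, "z": -0.01, "turn": -3, "jaw": 0.5}
  ]
}}

```text
t: 12.6
tool_pos: [0.5372, -0.219, 0.2151]
tool_rot: [-0.541, 1.906, -1.913]
contact_force: [-2.1, -2.0, 2.0]
opening: 0.0121
```

```bash
python3 ob.py
```

```text
t 12.6 pos [ 0.5372 -0.219   0.2151] yaw -58.4 ydown [ 0.0008 -0.0031 -1.    ] F [-2.0554 -2.0226  1.9982] M [-0.4544  0.3829  0.4247] op 0.01212917358718191 q1,6 [-0.5143  0.5053]
```

>>> {"api": "play_rows", "payload": {
  "moves": [
    {"x": 0, "y": 0, "z": -0.01, "turn": -3, "jaw": 0.5},
    {"x": 0, "y": 0, "z": -0.01, "turn": -3, "jaw": 0.5},
    {"x": 0, "y": 0, "z": -0.01, "turn": -3, "jaw": 0.5}
  ]
}}

```text
t: 12.85
tool_pos: [0.5371, -0.2191, 0.2149]
tool_rot: [-0.401, 2.001, -2.008]
contact_force: [-2.2, -2.6, 3.0]
opening: 0.0122
```

```bash
python3 ob.py
```

```text
t 12.85 pos [ 0.5371 -0.2191  0.2149] yaw -67.38 ydown [ 0.0005 -0.0033 -1.    ] F [-2.1685 -2.6002  3.0438] M [-0.4757  0.5296  0.5063] op 0.012229788055180123 q1,6 [-0.5143  0.662 ]
```

>>> {"api": "play_rows", "payload": {
  "moves": [
    {"x": 0, "y": 0, "z": -0.01, "turn": -3, "jaw": 0.5},
    {"x": 0, "y": 0, "z": -0.01, "turn": -3, "jaw": 0.5},
    {"x": 0, "y": 0, "z": -0.01, "turn": -3, "jaw": 0.5}
  ]
}}

```text
t: 13.1
tool_pos: [0.537, -0.2191, 0.2147]
tool_rot: [-0.251, 2.092, -2.099]
contact_force: [-2.9, -1.9, 3.1]
opening: 0.0121
```

```bash
python3 ob.py
```

```text
t 13.1 pos [ 0.537  -0.2191  0.2147] yaw -76.35 ydown [ 0.0002 -0.0034 -1.    ] F [-2.9382 -1.9199  3.077 ] M [-0.4749  0.5707  0.6891] op 0.012067567210395414 q1,6 [-0.5142  0.8187]
```

>>> {"api": "play_rows", "payload": {
  "moves": [
    {"x": 0, "y": 0, "z": -0.01, "turn": -3, "jaw": 0.5},
    {"x": 0, "y": 0, "z": -0.01, "turn": -3, "jaw": 0.5}
  ]
}}

```text
t: 13.27
tool_pos: [0.5369, -0.2191, 0.2146]
tool_rot: [-0.144, 2.149, -2.156]
contact_force: [-3.0, -0.9, 3.4]
opening: 0.0123
```

```bash
python3 - <<'E'
from ob import *
ob()
b=cam("side")
cv2.imwrite("pics/s7k.png",cv2.resize(b["img"][220:340,290:410,::-1],None,fx=5,fy=5,interpolation=2))
E
```

```text
t 13.2667 pos [ 0.5369 -0.2191  0.2146] yaw -82.34 ydown [-0.     -0.0034 -1.    ] F [-2.961  -0.8563  3.4284] M [-0.4565  0.6196  0.7315] op 0.012259818096796308 q1,6 [-0.5142  0.9232]
```

View pics/s7k.png

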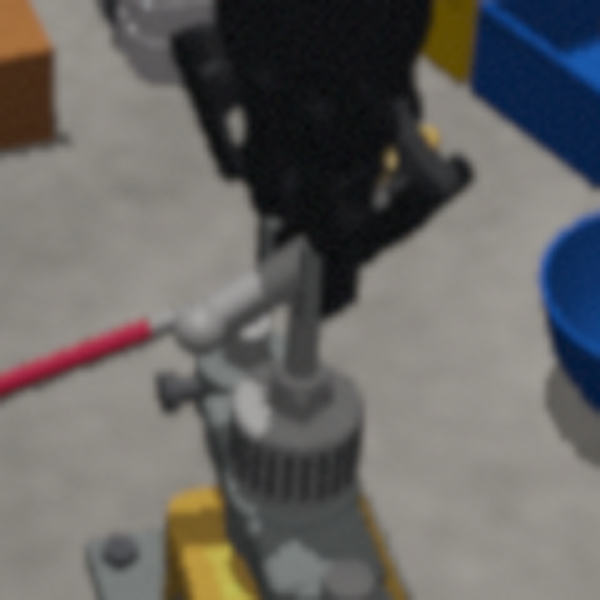

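>>> {"api": "play_rows", "payload": {
  "moves": [
    {"x": 0, "y": 0, "z": -0.01, "turn": -3, "jaw": 0.5},
    {"x": 0, "y": 0, "z": -0.01, "turn": -3, "jaw": 0.5}
  ]
}}

```text
t: 13.48
tool_pos: [0.5369, -0.2191, 0.2144]
tool_rot: [-0.033, 2.203, -2.21]
contact_force: [-3.8, -2.4, 5.0]
opening: 0.012
```

```bash
python3 ob.py
```

```text
t 13.4833 pos [ 0.5369 -0.2191  0.2144] yaw -88.28 ydown [-0.0001 -0.0033 -1.    ] F [-3.7669 -2.3704  4.9646] M [-0.5501  0.8162  0.8429] op 0.011985961440686494 q1,6 [-0.5143  1.0269]
```

>>> {"api": "play_rows", "payload": {
  "moves": [
    {"x": 0, "y": 0, "z": 0, "turn": 0, "jaw": 0.5},
    {"x": 0, "y": 0, "z": 0, "turn": 0, "jaw": 0.5},
    {"x": 0, "y": 0, "z": 0, "turn": 0, "jaw": 0.5}
  ]
}}

```text
t: 13.73
tool_pos: [0.537, -0.219, 0.2144]
tool_rot: [-0.035, 2.202, -2.209]
contact_force: [-4.9, -2.4, 5.8]
opening: 0.0119
```

```bash
python3 ob.py
```

```text
t 13.7333 pos [ 0.537  -0.219   0.2144] yaw -88.17 ydown [ 0.0001 -0.003  -1.    ] F [-4.8716 -2.3723  5.7709] M [-0.5258  0.8124  0.5264] op 0.011877441470682771 q1,6 [-0.5143  1.0248]
```

>>> {"api": "play_rows", "payload": {
  "moves": [
    {"x": 0, "y": 0, "z": 0, "turn": 0, "jaw": 1.6},
    {"x": 0, "y": 0, "z": 0, "turn": 0, "jaw": 2.4},
    {"x": 0, "y": 0, "z": 0, "turn": 0, "jaw": 3.5},
    {"x": 0, "y": 0, "z": 0, "turn": 0, "jaw": 5},
    {"x": 0, "y": 0, "z": 0, "turn": 0, "jaw": 6},
    {"x": 0, "y": 0, "z": 0, "turn": 0, "jaw": 6},
    {"x": 0, "y": 0, "z": 0, "turn": 0, "jaw": 6}
  ]
}}

```text
t: 14.32
tool_pos: [0.5371, -0.2178, 0.2124]
tool_rot: [-0.033, 2.207, -2.206]
contact_force: [0.1, -0.4, 0.9]
opening: 0.0601
```

```bash
python3 - <<'E'
from ob import *
ob()
b=cam("side")
cv2.imwrite("pics/s8k.png",cv2.resize(b["img"][220:340,290:410,::-1],None,fx=5,fy=5,interpolation=2))
E
```

```text
t 14.3167 pos [ 0.5371 -0.2178  0.2124] yaw -88.3 ydown [-0.0001  0.0002 -1.    ] F [ 0.1389 -0.3558  0.8776] M [-0.0016 -0.0157  0.0303] op 0.060088802330373406 q1,6 [-0.5138  1.0273]
```

View pics/s8k.png

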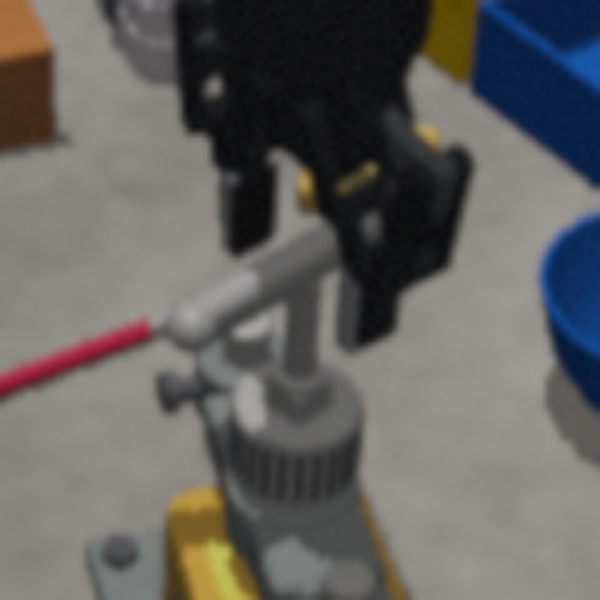

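Released; the bar is free between both fingers. Retract upward.

>>> {"api": "play_rows", "payload": {
  "moves": [
    {"x": 0, "y": 0, "z": 1, "turn": 0, "jaw": 6},
    {"x": 0, "y": 0, "z": 2, "turn": 0, "jaw": 6},
    {"x": 0, "y": 0, "z": 3, "turn": 0, "jaw": 6},
    {"x": 0, "y": 0, "z": 3, "turn": 0, "jaw": 6},
    {"x": 0, "y": 0, "z": 3, "turn": 0, "jaw": 6},
    {"x": -2, "y": 3, "z": 1, "turn": 0, "jaw": 6},
    {"x": -3, "y": 3, "z": 0, "turn": 0, "jaw": 6},
    {"x": -3, "y": 3, "z": 0, "turn": 0, "jaw": 6}
  ]
}}

```text
t: 15.03
tool_pos: [0.4578, -0.1285, 0.3447]
tool_rot: [-0.029, 2.205, -2.207]
contact_force: [0.2, 1.5, 0.8]
opening: 0.06
```

>>> {"api": "play_rows", "payload": {
  "moves": [
    {"x": -3, "y": 3, "z": 0, "turn": 0, "jaw": 6},
    {"x": -2, "y": 3, "z": 0, "turn": 0, "jaw": 6},
    {"x": 0, "y": 3, "z": 0, "turn": 0, "jaw": 6},
    {"x": 0, "y": 0, "z": 0, "turn": 0, "jaw": 6},
    {"x": 0, "y": 0, "z": 0, "turn": 0, "jaw": 6}
  ]
}}

```text
t: 15.45
tool_pos: [0.4086, -0.0387, 0.3437]
tool_rot: [-0.033, 2.203, -2.205]
contact_force: [-0.2, -0.9, -0.7]
opening: 0.0598
```

```bash
python3 - <<'E'
from ob import *
ob()
b=cam("side");a=cam("top")
i=cv2.resize(b["img"][240:400,270:430,::-1],None,fx=3,fy=3,interpolation=2)
j=cv2.resize(a["img"][200:300,340:440,::-1],(480,480),interpolation=2)[:, :300]
cv2.imwrite("pics/s9k.png",np.hstack([i,cv2.resize(a["img"][190:310,350:430,::-1],(320,480),interpolation=2)]))
save(a,"t9.png")
r=[pinpoint(n,q) for q in("key_tip","key_bar") for n in("top","side")]
print([[(x["point"],x["score"]) for x in y[:1]] for y in r])
E
```

```text
t 15.45 pos [ 0.4086 -0.0387  0.3437] yaw -88.14 ydown [ 0.0024 -0.001  -1.    ] F [-0.1589 -0.9438 -0.7102] M [-0.0683 -0.0184 -0.0437] op 0.05978752332681893 q1,6 [-0.2759  1.2623]
[[([402.0, 254.0], 0.58)], [([346.3, 310.0], 0.89)], [([412.4, 253.3], 0.87)], [([348.1, 271.4], 0.75)]]
```

View pics/s9k.png

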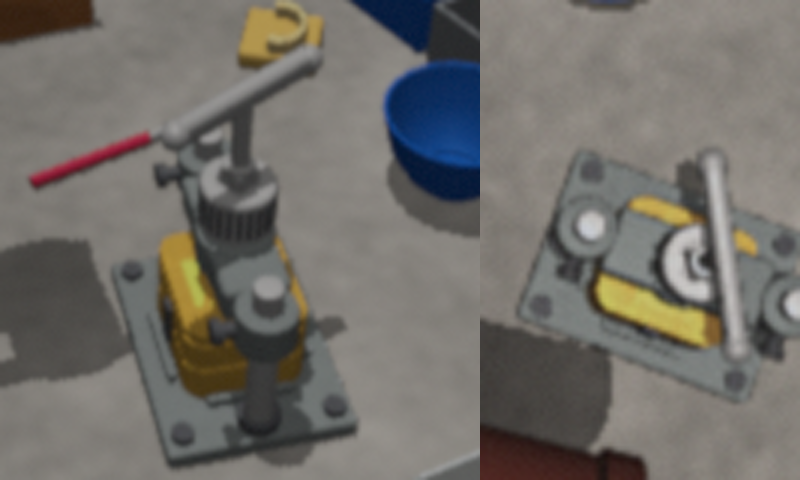

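View pics/t9.png

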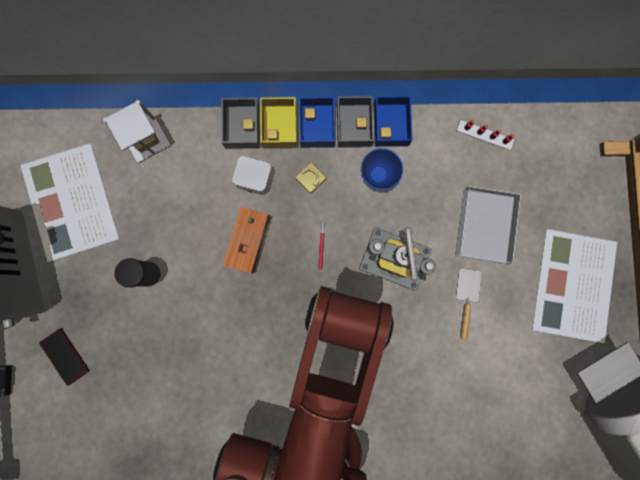

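```bash
python3 - <<'E'
from ob import *
b=cam("side");a=cam("top")
e1=[(712-480)/4+350-.4,158/4+190-.4];e2=[(737-480)/4+350-.4,350/4+190-.4]
f2=[174/3+270-.3,132/3+240-.3];f1=[311/3+270-.3,60/3+240-.3]
p,q=tri(a,e1,b,f1),tri(a,e2,b,f2);print(p,q)
d=p[0]-q[0];print((p[0]+q[0])/2,np.linalg.norm(d),np.degrees(np.arctan2(d[1],d[0])),d[2]/np.linalg.norm(d))
print(proj(a,[.5355,-.2179,.2313]),[(x+y)/2 for x,y in zip(e1,e2)])
E
```

```text
(array([ 0.5932, -0.2134,  0.2347]), np.float64(5.211404545574687e-05)) (array([ 0.4782, -0.2237,  0.2399]), np.float64(0.0017442749532146926))
[ 0.5357 -0.2185  0.2373] 0.11553107737617066 5.0999806596337045 -0.045160136235455006
[410.0303 253.0352] [410.725, 253.10000000000002]
```

```bash
python3 -c "
from station import finish_job
print(finish_job())"
```

```text
the job is handed in; nothing more can be done
None
```

I moved the key from its block into the press socket, clamped the flask about an eighth of a turn past the bite, let go and backed the arm away. The job is handed in; no verdict is reported.

**Insertion:** the key bottomed in the socket at about 28–29 mm depth, counted from the stated mouth height of about 167 mm.

**Clamping:** running torque was about 0.2 N m. The torque began to climb with the tool at about −42° yaw. I stopped at −88.3°, roughly 46° further, with 0.84 N m while turning. That torque corresponds to about 96 N on the flask, inside the 60–200 N band.

**Last checks:**
- **Key:** the pictures show it standing free in the socket, leaning at most about 0.05 rad.
- **Flask and bystanders:** the flask looks square in the press and nothing else on the bench appears moved. I judged both by eye rather than measuring them.
- **Gripper:** it was well clear of everything when I handed in.

**Checks that disagreed:**
- **Bar angle:** the bar's final angle in the images lags the tool yaw by about 3°. That is probably twist in the grip, so the screw may have turned slightly under 45° past the bite. The force should still be within limits.
- **Bar height:** triangulation put the bar about 3–4 mm higher than the arm readings. The same roughly 3 mm bias showed in the first measurement, so I took it as camera error.

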